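Lock a T-stud into the hasp plate's slot

TASK

Take the steel T-stud out of its oak stand, feel along the ribbed track of the black hasp plate on the clamp block until the T-foot drops into the slot, then push it down against the spring and give it a quarter turn clockwise (seen from above) to lock the foot under the plate. Work gently, never bearing hard on the plate, let go of the stud so that it stays locked and upright, and leave the other things on the bench where they are.

Things in the scene. Friction and masses are not known exactly. Their poses are not given: they have to be found in the camera images.
- stud: Loose steel T-stud, 58 mm tall, 0.08 to 0.17 kg. Origin: centre of its foot's underside; z up. From the bottom: T-foot 24 (along its x) x 8 (y) x 8 mm high; round shank 8 mm thick, from 8 to 28 mm; flat handle 30 (x) x 12 mm (y), from 28 to 58 mm. Handle and foot lie the same way; take it by the handle's 12 mm thickness. Half a turn about z makes no difference.
- stand: Fixed oak stand, 60 x 50 x 18 mm, origin at the centre of its underside. The stud starts upright in its pocket (27 x 11 mm, long way along the stand's x, floor at 6 mm height); lift it more than 12 mm to clear.
- block: Fixed black steel clamp block, base 150 (its x) x 80 mm (y), steel boss at its +x end; origin: centre of its underside on the bench, z up. A black hasp plate (100 x 66 x 6 mm, underside at height 44 mm, top at 50) lies on it, clamped at a different x each time and not tracked. Pressing the stud on block or plate with more than 40 N damages them.
- track (a point): Fixed point of the block, at its x = 0, y = 0, height 50 mm; axes as the block's. It lies in the track: the 11 mm gap along x between two round ribs (8 mm thick, tops 6 mm above its floor) on the plate. The track's floor is the plate's top. A slot through it, 28 (x) x 11 mm, has its centre on the track's centre line, 4 to 24 mm from this point towards +x: to be felt (or seen).
- under (a point): Fixed point of the block, 14 mm below track: where the foot's underside rests, once locked, in height. A sprung pad under the slot rests 6 mm above it, gives from 3 N, bottoms 3 mm below it at 8 N. The foot enters along the slot; to turn, its underside must be 0.5 to 3 mm below this point. Stops allow only a clockwise turn, of 90 to 105 degrees. An unlocked stud springs out.
- padlock: Bystander, to be left alone: brass combination padlock lying flat, body 45 x 40 x 22 mm, shackle 30 mm beyond it. Origin at its underside.
- latch1: Bystander, to be left alone: chrome suitcase latch, 60 x 30 x 14 mm, lying flat. Origin at its underside.
- latch2: Bystander, to be left alone: second chrome suitcase latch, like the first. Origin at its underside.
- key_blank: Bystander, to be left alone: squat pewter key blank, 42 mm long, 6 mm thick. Origin at its underside.
- wheel: Bystander, to be left alone: one loose steel tumbler wheel, 28 mm across, 9 mm high, with a 10 mm hole. Origin at its underside.
- driver: Bystander, to be left alone: screwdriver, 160 mm long, lying. Origin at its underside.
- tin: Bystander, to be left alone: small open steel dish, 70 mm across, 30 mm high. Origin at its underside.
Mind the look-alikes: they are no part of the job. Leave any red or turquoise look-alike of the stud alone.

How it is judged:
By the outcome, as a careful person would: the job done as asked, in the order asked, and still so for the second after the job is handed in, with the robot touching nothing.
It also fails if it takes over 58 s, if anything falls off the work surface, if the arm or the gripper's body presses on something with over 40 N, if the wrist force passes 120 N, or if a joint passes its speed limit or range.

ROBOT

A 7-joint arm with a two-finger parallel gripper is mounted at the origin on the work surface. World frame = base frame: x ahead of the robot, y to its left, z up, the work surface at z = 0. Lengths are in m, angles in degrees, forces in N, time in s.
With the tool pointing down it reaches from about 0.425 to 0.875 m from the base axis. Payload 4.7 kg.
Tool frame: the origin (TCP) lies on the centre line of the jaws, within the pads' length; the fingertips stand 8 mm ahead of it and the grasp point (between the pads) lies 11 mm behind it; z points along the fingers, y is the direction in which the jaws open and shut (so a half turn about z gives the same grasp; the last joint's range is limited). The gripper opens to 87 mm and grips with 3 to 60 N. Pads are 19 mm wide; open, the fingers measure 117 mm over their backs; the gripper's body (75 mm by 190 mm) begins 51 mm behind the grasp point.
Start: joints at [63.948, 18.392, -4.016, 83.108, 1.295, 78.541, -3.26], TCP at [0.294, -0.58, 0.231] pointing down, gripper open.
Joint ranges: [-163.93, 163.93], [-17.29, 119.83], [-79.2, 71.16], [3.27, 140.29], [-89.18, 269.18], [5.43, 117.66], [-154.24, 154.24]. Speed limits (degrees/s): [147.25, 147.25, 180, 180, 180, 180, 180].

INTERFACE

Orientations are given as [roll, pitch, yaw] about the fixed x, y, z axes, in that order (R = Rz(yaw) Ry(pitch) Rx(roll)).
In Python, from cell import env gives the robot as it stands. The module is installed in compiled form; this text tells all that it offers.
- The arm moves only by the tool move_arm, never from a script. Its argument "steps" is a list of rows, each a list of 2 entries, a list of its own where there are three numbers: the shift along the tool's x, y, z in m, then the turn about the tool's z in rad. A call has 1 to 20 rows; each row is the pose to reach, as a shift and turn from the pose commanded when the call began, along the tool's axes at that moment; what a row does not reach only later rows make up. A row lasts 1/8 s, in which the tool goes at most 62.5 mm and 10.7 degrees, less where a joint would pass 70% of its speed; a pose out of reach is approached as far as the arm can. A call with a gripper value outside its range is refused whole. "hand" is the closure, from -1 (fully open) to 1 (shut), set as the call begins (left out, the last holds). The fingers move at their own pace and stop on an object; "squeeze" is the grip in N (left out, the last holds). Time passes only in rows, so rows that repeat a pose let the fingers close. It gives the time, the measured TCP pose, the force and the opening at its end, in the units of the state.
- env.get_obs(): the state, without advancing time (a new reading comes with each control period).
- env.read_camera(name): name is "side" or "top"; returns (picture, depth): 400x640x3 uint8, red, green, blue; 400x640 float32, m along the optical axis (not along the pixel's ray), 0 where there is no reading.
- env.calibration(name): a dict with "intrinsics" (3x3 intrinsics, pixels), "D" ([k1, k2, p1, p2, k3] as OpenCV has them; the pictures are not rectified), "position" and "orientation" of the camera in the world. Camera axes: x right, y up, looking along -z (the intrinsics and any distortion apply to the point x, -y, -z); pixel columns grow to the right and rows downward; lengths in m; the calibration is good to about 2 mm. A picture is of the moment at which its call begins. calibration takes no time and is no camera call.
- env.sign_off(): hands the job in, once; it reports no verdict.
Trained networks look in the newest picture that a camera, given by its name, has taken for a name from the list of things; names that differ only in an ending like _2 or _b are one class to them, and where a whole thing is asked for, a point or a joint stands for the part that bears it (a point fixed in the world has none). Each returns a list of dicts, best first, with "conf" (0 to 1); they miss things now and then, are a little off and sometimes report something else, mostly with a low value. They report only what shows in the picture. A call takes as long as a camera call. They do not tell look-alikes from the thing itself.
- env.cut_out(camera, query): "region" (400x640 bool, what is visible of it) and "uv" ([column, row] in pixels, amid what is visible of it).
The state is a dict: "time_s": time; "qpos": joint angles; "joint_velocities": joint speeds; "effort": joint torques, N m; "tool_pos": TCP position; "tool_rot": TCP orientation; "force": force on the tool from outside, world axes, zero at the start; "wrist_torque": the same for the moment, N m; "grip_width": finger opening in m.
Only numpy, scipy, OpenCV 4.12 (cv2) and the standard library are available. Lean on these libraries where they do the work, as an engineer would, in place of code of your own. Each camera call takes 0.05 s, during which the arm holds its last target. There are 200 camera calls.

## Working session

There is one attempt and no reset: what is moved stays moved. The work goes in short steps, Python scripts to look and compute and a tool call to move; the robot and the scene stay as the last step left them, time stands still between calls to the robot, and variables do not carry over. Pictures are saved under pics/ and viewed, about 8 in all and at most 12, crops included, and the job is handed in when it is done.

Besides the shell and the picture viewer there is one more tool, called after "Emit:" as name([rows], argument=value, ...), one row to a line, values as JSON. move_arm: Moves the arm, as the interface text tells. Its arguments: {"type":"object","properties":{"steps":{"type":"array"},"hand":{"type":"number"},"squeeze":{"type":"number"}},"required":["steps"]}

```bash
mkdir -p pics
cat > h.py <<'E'
import numpy as np, cv2
from scipy.spatial.transform import Rotation as R
from cell import env
def cam(n):
    c=env.calibration(n); o=np.array(c["orientation"])
    M=o if o.shape==(3,3) else (R.from_euler('xyz',o,degrees=True).as_matrix() if o.size==3 else None)
    return np.array(c["intrinsics"]),np.array(c["D"],float),np.array(c["position"]),M
def world(n,uv,d):
    K,D,p,M=cam(n)
    q=cv2.undistortPoints(np.array(uv,float).reshape(-1,1,2),K,D).reshape(-1,2)
    d=np.broadcast_to(d,len(q))
    return p+np.c_[q[:,0]*d,-q[:,1]*d,-d]@M.T
def at_z(n,uv,z):
    a=world(n,uv,1.0);p=cam(n)[2]
    return p+(a-p)*((z-p[2])/(a[:,2]-p[2]))[:,None]
def project(n,P):
    K,D,p,M=cam(n); q=(np.atleast_2d(P)-p)@M
    q=q*[1,-1,-1]
    return cv2.projectPoints(q,np.zeros(3),np.zeros(3),K,D)[0].reshape(-1,2)
E
python3 - <<'E'
from h import *
for n in("top","side"):
    print(n,env.calibration(n))
    im,d=env.read_camera(n); cv2.imwrite(f"pics/{n}0.png",im[...,::-1]); np.save(f"{n}0.npy",d)
    for q in("stud","stand","block"):
        for r in env.cut_out(n,q)[:4]:
            u=np.array(r["uv"]); dd=d[int(u[1]),int(u[0])]
            print(n,q,round(r["conf"],2),u.round(),r["region"].sum(),world(n,[u],dd).round(3))
print(env.get_obs())
E
```

```text
top {'intrinsics': array([[394.54565894,   0.        , 307.23465948],
       [  0.        , 394.54565894, 193.87049434],
       [  0.        ,   0.        ,   1.        ]]), 'D': array([-0.05814099,  0.        ,  0.        ,  0.        ,  0.        ]), 'position': array([0.4714289 , 0.02273012, 0.71490829]), 'orientation': array([ 11.94957175,   0.27748428, -91.50981698])}
top stud 0.75 [266. 247.] 194 [[0.522 0.093 0.058]]
top stud 0.73 [162. 251.] 207 [[0.52  0.268 0.058]]
top stud 0.56 [218. 255.] 219 [[0.511 0.171 0.065]]
top stand 0.95 [227. 257.] 915 [[0.51  0.166 0.017]]
top stand 0.3 [255. 101.] 671 [[0.799 0.116 0.026]]
top block 0.94 [432. 234.] 4545 [[ 0.537 -0.186  0.053]]
top block 0.73 [322. 243.] 536 [[ 0.53  -0.002  0.014]]
side {'intrinsics': array([[445.98397632,   0.        , 319.68473597],
       [  0.        , 445.98397632, 201.24342852],
       [  0.        ,   0.        ,   1.        ]]), 'D': array([-0.05925085,  0.        ,  0.        ,  0.        ,  0.        ]), 'position': array([0.28465249, 0.51982415, 0.58237592]), 'orientation': array([  49.79959541,   
[... 293 characters left out ...]
7 0.013]]
{'time_s': 0.4, 'qpos': array([63.94710247, 18.39888371, -4.01539704, 83.11495257,  1.2955261 ,
       78.53962329, -3.26011852]), 'joint_velocities': array([-0.05261945, -0.08270724, -0.02208359, -0.02785876,  0.07172075,
       -0.09641819,  0.06554478]), 'effort': array([-3.28140698e-05, -4.90456867e+01, -4.02608095e-01, -3.12292564e+01,
       -6.37749606e-02,  3.62620270e-02,  7.79350080e-05]), 'tool_pos': array([ 0.29363374, -0.57985817,  0.23044254]), 'tool_rot': array([-1.79991710e+02,  3.68347506e-03,  2.68611769e+01]), 'force': array([-0.62455317, -0.80885807, -0.20981305]), 'wrist_torque': array([-0.03392488, -0.02165805,  0.00681524]), 'grip_width': 0.08701510614845294}
```

Run:
```python
import cv2,numpy as np
a=cv2.imread("pics/top0.png"); 
c=cv2.resize(a[200:310,130:530],None,fx=2,fy=2,interpolation=3)
b=cv2.resize(a[0:400,:],(480,300)); s=cv2.resize(cv2.imread("pics/side0.png"),(320,300-100))
o=np.zeros((520,800,3),np.uint8); o[:220]=c; o[220:520,:480]=b; o[220:420,480:]=s
cv2.imwrite("pics/v1.png",o)
```

```text
(no output)
```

View pics/v1.png

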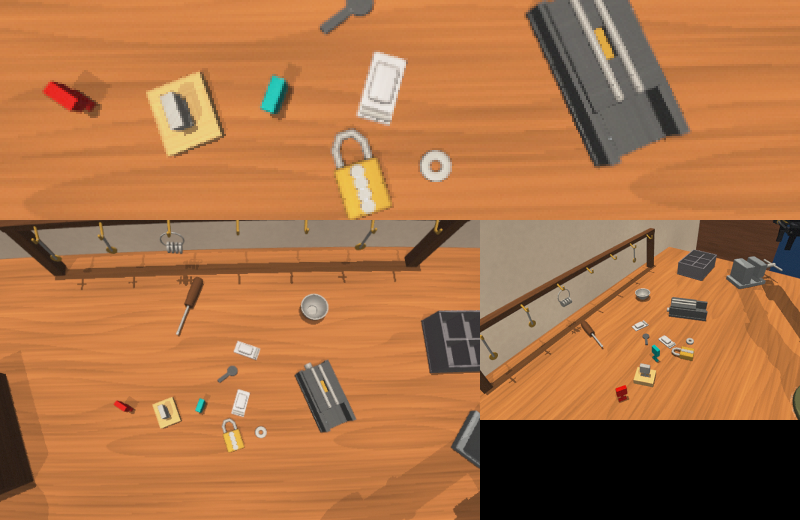

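Run:
```python
from h import *
for n in("top","side"):
    im=cv2.imread(f"pics/{n}0.png"); d=np.load(f"{n}0.npy")
    vv,uu=np.mgrid[0:400,0:640]
    W=world(n,np.c_[uu.ravel(),vv.ravel()],d.ravel()).reshape(400,640,3)
    def rect(m,name):
        P=W[m][:,:2]; r=cv2.minAreaRect((P*1000).astype(np.float32)); print(n,name,m.sum(),np.round(r[0],1),np.round(r[1],1),round(r[2],1),"z",W[m][:,2].mean().round(4))
    X,Y,Z=W[...,0],W[...,1],W[...,2]; ok=d>0
    near=lambda x,y,r:ok&(np.hypot(X-x,Y-y)<r)
    rect(near(.51,.168,.045)&(Z>.011)&(Z<.024),"stand")
    rect(near(.51,.168,.045)&(Z>.052),"handle")
    rect(near(.535,-.18,.11)&(Z>.012),"block")
    rect(near(.535,-.18,.11)&(Z>.046)&(Z<.0525),"plate")
    m=near(.535,-.18,.11)&(Z>.054); rect(m,"ribs")
    hsv=cv2.cvtColor(im,cv2.COLOR_BGR2HSV)
    y=near(.535,-.18,.08)&(hsv[...,1]>130)&(hsv[...,0]>12)&(hsv[...,0]<35)&(Z>.025)
    rect(y,"pad"); print(np.argwhere(y).mean(0))
    print(np.c_[np.histogram(Z[near(.535,-.18,.11)],np.arange(0,.09,.004))[0]].T)
a=cv2.imread("pics/top0.png"); s=cv2.imread("pics/side0.png")
o=np.zeros((600,800,3),np.uint8)
o[:600,:400]=cv2.resize(a[190:295,390:460+20][:105,:],(400,600)) if 0 else cv2.resize(a[180:300,390:470],(400,600),interpolation=0)
o[:300,400:]=cv2.resize(s[145:205,370:450],(400,300),interpolation=0)
o[300:,400:]=cv2.resize(a[230:275,190:250],(400,300),interpolation=0)
cv2.imwrite("pics/v2.png",o)
```

```text
top stand 818 [511.2 176.1] [60.7 51.3] 19.7 z 0.0176
top handle 157 [511. 176.] [29.8 12.4] 19.8 z 0.0627
top block 3546 [ 544.6 -193.9] [163.5  79.4] 20.8 z 0.0449
top plate 1692 [ 559.  -188.9] [101.3  75. ] 20.8 z 0.0496
top ribs 365 [ 559.2 -189. ] [98.6 27. ] 21.1 z 0.0554
top pad 76 [ 568.6 -176.7] [93.9 36.7] 78.5 z 0.0418
[220.42105263 431.25      ]
[[2528  145  711  128   70   72   77   76   86  100  556  336 1485  471
    89    0    0    0    0    0    0    0]]
side stand 963 [510.1 175.8] [60.6 53.1] 19.8 z 0.0174
side handle 218 [509.6 176.2] [30.1 13.7] 22.7 z 0.0606
side block 2460 [ 542.7 -192.3] [161.6  82.1] 21.6 z 0.0385
side plate 763 [ 557.6 -189. ] [100.7  71. ] 21.1 z 0.0491
side ribs 133 [ 556.1 -188.1] [95.7 27.5] 19.9 z 0.0549
side pad 0 [0. 0.] [0. 0.] 0.0 z nan
[nan nan]
[[584 150 243 149 150 152 151 162 149 164 320 217 591 240  15   0   0   0
    0   0   0   0]]<stdin>:7: RuntimeWarning: Mean of empty slice.
  ret = ret.dtype.type(ret / rcount)
<stdin>:17: RuntimeWarning: Mean of empty slice.
  ret = um.true_divide(
```

View pics/v2.png

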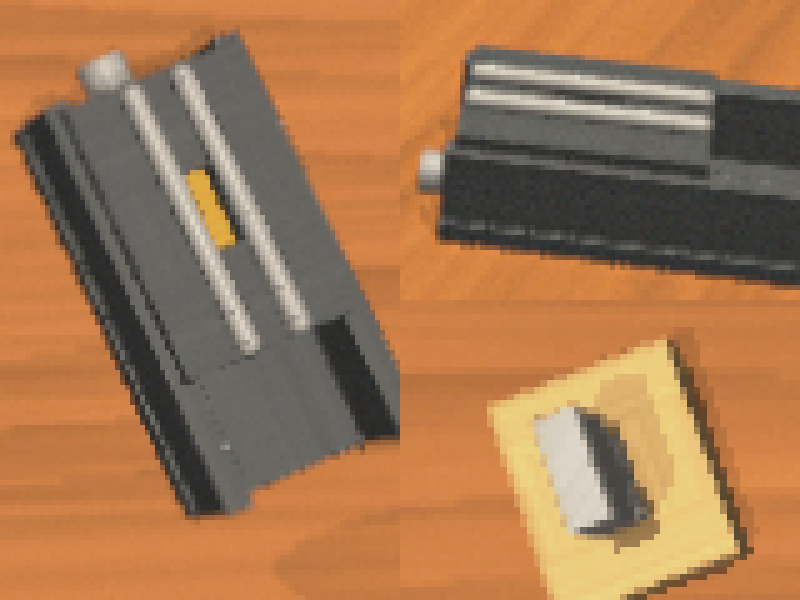

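Candidates for the stud in the top view: red (162,251), grey in the oak stand (218,255), turquoise (266,247). The grey steel one in the stand fits, and the enlarged crop confirms it. The block's boss is at its far end (about 411,195), so block +x points at about 21° in the world. The slot shows as a yellow pad at (432,221).

```bash
cat >> h.py <<'E'
def delta(pos,yaw):
    o=env.get_obs(); p=np.array(o["tool_pos"]); r=R.from_euler('xyz',o["tool_rot"],degrees=True)
    yd=o["tool_rot"][2]; t=-np.deg2rad((yaw-yd+180)%360-180)
    return r.inv().apply(np.array(pos)-p),t
E
python3 - <<'E'
from h import *
im=cv2.imread("pics/top0.png"); hsv=cv2.cvtColor(im,cv2.COLOR_BGR2HSV)
m=np.zeros((400,640),bool); m[211:232,424:440]=1
m&=(hsv[...,1]>130)&(hsv[...,0]>12)&(hsv[...,0]<35)
v,u=np.nonzero(m); P=at_z("top",np.c_[u,v],.042)
r=cv2.minAreaRect((P[:,:2]*1000).astype(np.float32)); print(r,P.mean(0))
a=np.deg2rad(21); q=(P[:,:2]-[.5384,-.1963])@np.array([[np.cos(a),-np.sin(a)],[np.sin(a),np.cos(a)]])
print("block frame pad",q.min(0),q.max(0))
print(delta([.5106,.1761,.15],199.8))
E
```

```text
((559.8129272460938, -191.06785583496094), (27.4675350189209, 7.964510440826416), 22.055824279785156) [ 0.55980733 -0.19122805  0.042     ]
block frame pad [ 0.00809053 -0.00686606] [0.03559678 0.00109186]
(array([ 0.53512644, -0.57634965,  0.08049153]), np.float64(-3.018351867294974))
```

Emit:
move_arm([
  [[0.033,-0.036,0.005],-0.177],
  [[0.066,-0.072,0.01],-0.355],
  [[0.1,-0.108,0.015],-0.532],
  [[0.134,-0.144,0.02],-0.71],
  [[0.167,-0.18,0.025],-0.887],
  [[0.2,-0.216,0.03],-1.065],
  [[0.234,-0.252,0.035],-1.243],
  [[0.267,-0.288,0.04],-1.42],
  [[0.301,-0.324,0.045],-1.598],
  [[0.334,-0.36,0.05],-1.775],
  [[0.368,-0.396,0.055],-1.953],
  [[0.401,-0.432,0.06],-2.13],
  [[0.435,-0.468,0.065],-2.308],
  [[0.468,-0.504,0.07],-2.486],
  [[0.502,-0.54,0.075],-2.663],
  [[0.535,-0.576,0.08],-2.841],
  [[0.535,-0.576,0.08],-3.018],
  [[0.535,-0.576,0.08],-3.018],
  [[0.535,-0.576,0.08],-3.018],
], hand=0.2)

```text
time_s: 2.78
tool_pos: [0.5108, 0.1747, 0.1505]
tool_rot: [-180.0, -0.0, -160.5]
force: [0.5, -0.4, -0.2]
grip_width: 0.035
```

Run:
```python
from h import *
o=env.get_obs();print(o["qpos"].round(1),o["tool_pos"],o["tool_rot"],o["force"],o["grip_width"],o["time_s"])
print(delta([.5106,.1761,.043],199.8))
```

```text
[ 22.8  13.7 -49.9 103.3  11.3  68.2  79. ] [0.5108389  0.17473196 0.15053775] [-1.79959323e+02 -5.14795077e-03 -1.60471413e+02] [ 0.46777048 -0.41619552 -0.22740417] 0.03502193319044472 2.775
(array([-0.00024181,  0.00144554,  0.10753673]), np.float64(-0.00473705253182743))
```

Emit:
move_arm([
  [[0,0.001,0.03],-0.004],
  [[0,0.001,0.06],-0.004],
  [[0,0.001,0.085],-0.004],
  [[0,0.001,0.1],-0.004],
  [[0,0.001,0.107],-0.004],
  [[0,0.001,0.107],-0.004],
  [[0,0.001,0.107],-0.004],
])

```text
time_s: 3.65
tool_pos: [0.511, 0.1768, 0.0444]
tool_rot: [-180.0, 0.1, -160.0]
force: [0.2, 0.7, -0.1]
grip_width: 0.0351
```

Run:
```python
from h import *
print(delta([.5106,.1761,.043],199.8))
im,d=env.read_camera("side"); c=im[270:390,250:410]; cv2.imwrite("pics/v3.png",cv2.resize(c,(640,480),interpolation=3)[...,::-1])
```

```text
(array([ 0.00066783, -0.00053108,  0.00139689]), np.float64(0.00332748049091864))
```

View pics/v3.png

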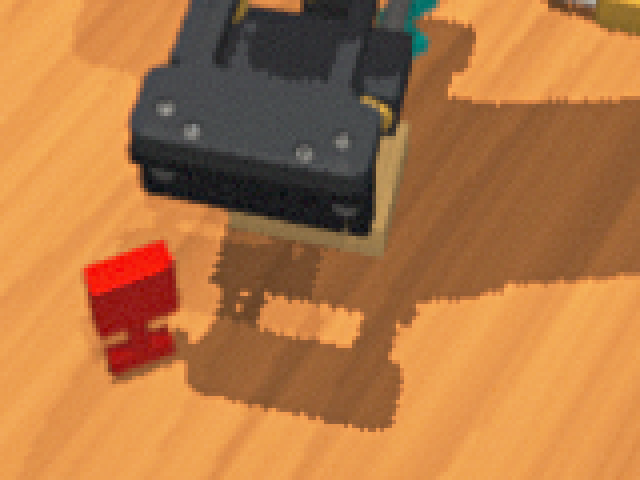

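The gripper's body hides the stud (around 300,290 in the full picture) and nothing collides. I'm closing on it.

Emit:
move_arm([
  [[0,0,0],0],
  [[0,0,0],0],
  [[0,0,0],0],
  [[0,0,0],0],
  [[0,0,0],0],
  [[0,0,0],0],
], hand=1, squeeze=35)

```text
time_s: 4.45
tool_pos: [0.5104, 0.1766, 0.0436]
tool_rot: [-180.0, 0.0, -160.0]
force: [0.9, 0.1, 1.7]
grip_width: 0.0116
```

Emit:
move_arm([
  [[0,0,-0.01],0],
  [[0,0,-0.025],0],
  [[0,0,-0.05],0],
  [[0,0,-0.08],0],
  [[0,0,-0.1],0],
  [[0,0,-0.1],0],
  [[0,0,-0.1],0],
])

```text
time_s: 5.32
tool_pos: [0.5098, 0.1762, 0.1427]
tool_rot: [-180.0, -0.1, -160.0]
force: [-0.7, 1.1, -0.8]
grip_width: 0.012
```

Run:
```python
from h import *
o=env.get_obs();print(o["tool_pos"],o["tool_rot"],o["force"],o["wrist_torque"],o["grip_width"])
a=np.deg2rad(21); c=np.array([.5384,-.1963]); x=np.array([np.cos(a),np.sin(a)])
for s in(-.005,.0218): print(c+s*x, delta([*(c+s*x),.105],201))
im,d=env.read_camera("side"); u=project("side",o["tool_pos"])[0].astype(int);print(u)
cv2.imwrite("pics/v4.png",cv2.resize(im[u[1]-50:u[1]+70,u[0]-80:u[0]+80],(640,480),interpolation=3)[...,::-1])
```

```text
[0.50979929 0.17620423 0.14271444] [-1.79991333e+02 -7.84544801e-02 -1.60003946e+02] [-0.72795966  1.14924209 -0.84820193] [ 0.15147542 -0.13005664  0.00629185] 0.012030855487522163
[ 0.5337321  -0.19809184] (array([ 0.10545078, -0.35991029,  0.03791331]), np.float64(-0.01752216537482177))
[ 0.55875205 -0.18848758] (array([ 0.07865492, -0.35944073,  0.03787655]), np.float64(-0.01752216537482177))
[329 253]
```

View pics/v4.png

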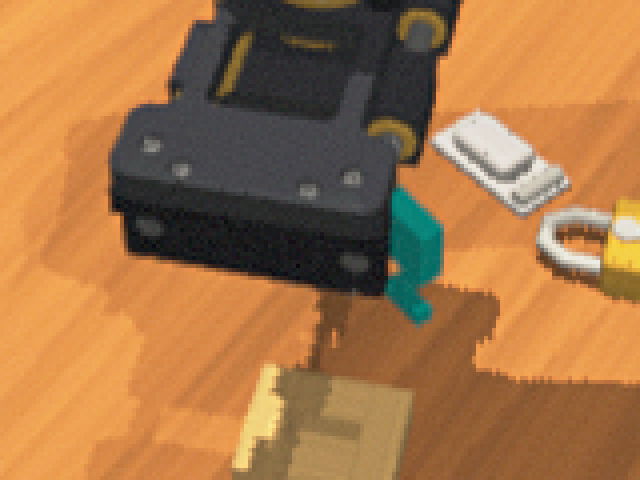

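The stud is held (opening 12 mm) and the pocket at about (335,350) in the crop is empty. I'm carrying it to above the near end of the track.

Emit:
move_arm([
  [[0.006,-0.02,0],-0.004],
  [[0.017,-0.06,0],-0.009],
  [[0.029,-0.1,0],-0.017],
  [[0.04,-0.14,0],-0.017],
  [[0.052,-0.18,0],-0.017],
  [[0.063,-0.22,0],-0.017],
  [[0.075,-0.26,0],-0.017],
  [[0.086,-0.3,0],-0.017],
  [[0.098,-0.34,0],-0.017],
  [[0.1035,-0.36,0.01],-0.017],
  [[0.1035,-0.36,0.025],-0.017],
  [[0.1035,-0.36,0.037],-0.017],
  [[0.1035,-0.36,0.037],-0.017],
  [[0.1035,-0.36,0.037],-0.017],
])

```text
time_s: 7.12
tool_pos: [0.5367, -0.1958, 0.1068]
tool_rot: [-180.0, 0.0, -158.9]
force: [-0.3, 0.7, -0.5]
grip_width: 0.0117
```

```bash
cat >> h.py <<'E'
A=np.deg2rad(21); C=np.array([.5384,-.1963]); RB=np.array([[np.cos(A),-np.sin(A)],[np.sin(A),np.cos(A)]])
def st():
    o=env.get_obs(); s=(o["tool_pos"][:2]-C)@RB
    print("s,t mm",(s*1000).round(2),"foot z",round(o["tool_pos"][2]*1000-37.6,2),"yaw",o["tool_rot"][2].round(2),"tilt",o["tool_rot"][:2].round(2),"F",o["force"].round(1),(o["force"][:2]@RB).round(1),"M",o["wrist_torque"].round(2),"t",o["time_s"])
E
python3 - <<'E'
from h import *
st(); print(delta([*(C-.003*RB[:,0]),.105],201)); print(env.get_obs()["qpos"].round(1))
im,d=env.read_camera("top"); cv2.imwrite("pics/a.png",im[...,::-1]);c=im[170:290,360:520]
im,_=env.read_camera("side");e=im[130:250,350:510]
cv2.imwrite("pics/v5.png",cv2.resize(np.hstack([c,e]),(800,300),interpolation=3)[...,::-1])
E
```

```text
s,t mm [-1.39  1.1 ] foot z 69.21 yaw -158.9 tilt [-1.7999e+02  2.0000e-02] F [-0.3  0.7 -0.5] [-0.   0.7] M [ 0.1  -0.17  0.02] t 7.125
(array([ 0.00161295, -0.00109438,  0.00181136]), np.float64(0.001721135596773542))
[ 49.1  18.  -37.  102.   11.9  64.  119.3]
```

View pics/v5.png

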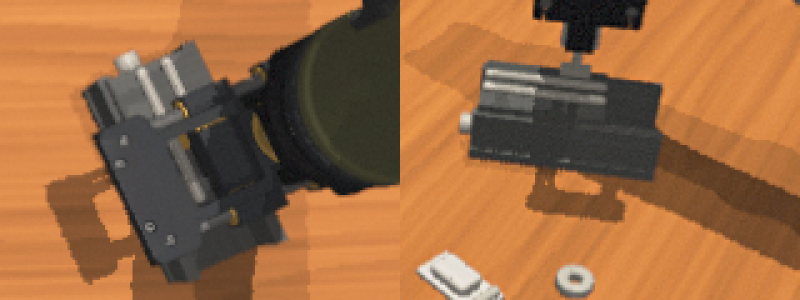

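Emit:
move_arm([
  [[0.001,-0.001,0.003],0],
  [[0.001,-0.001,0.008],0],
  [[0.001,-0.001,0.012],0],
  [[0.001,-0.001,0.014],0],
  [[0.001,-0.001,0.014],0],
])

```text
time_s: 7.85
tool_pos: [0.5356, -0.1983, 0.0923]
tool_rot: [180.0, -0.0, -159.0]
force: [-0.4, 0.1, -1.4]
grip_width: 0.0117
```

```bash
python3 -c "
from h import *
st()"
```

```text
s,t mm [-3.34 -0.84] foot z 54.7 yaw -159.01 tilt [ 1.7999e+02 -2.0000e-02] F [-0.4  0.1 -1.4] [-0.4  0.3] M [ 0.1  -0.14  0.01] t 7.85
```

Emit:
move_arm([
  [[0,0.0005,0.001],0],
  [[0,0.0005,0.002],0],
  [[0,0.0005,0.003],0],
  [[0,0.0005,0.003],0],
])

```text
time_s: 8.35
tool_pos: [0.5354, -0.1979, 0.0894]
tool_rot: [180.0, -0.0, -159.0]
force: [-1.0, -0.1, -0.9]
grip_width: 0.0116
```

```bash
python3 -c "
from h import *
st()"
```

```text
s,t mm [-3.34 -0.42] foot z 51.85 yaw -159.02 tilt [ 1.8e+02 -1.0e-02] F [-1.  -0.1 -0.9] [-0.9  0.2] M [ 0.12 -0.11  0.06] t 8.35
```

Emit:
move_arm([
  [[0,0,0.0005],0],
  [[0,0,0.001],0],
  [[0,0,0.0015],0],
  [[0,0,0.0015],0],
])

```text
time_s: 8.85
tool_pos: [0.5355, -0.1979, 0.088]
tool_rot: [180.0, -0.0, -159.0]
force: [0.2, -0.6, -0.1]
grip_width: 0.0119
```

Emit:
move_arm([
  [[0,0,0.0005],0],
  [[0,0,0.0005],0],
])

```text
time_s: 9.1
tool_pos: [0.5356, -0.1979, 0.0876]
tool_rot: [-180.0, 0.0, -159.0]
force: [-0.3, 0.4, -1.8]
grip_width: 0.0118
```

```bash
python3 -c "
from h import *
st()"
```

```text
s,t mm [-3.22 -0.51] foot z 50.03 yaw -159.01 tilt [-179.99    0.  ] F [-0.3  0.4 -1.8] [-0.2  0.5] M [ 0.17 -0.12  0.05] t 9.1
```

Emit:
move_arm([
  [[0,0,0.0004],0],
  [[0,0,0.0004],0],
])

```text
time_s: 9.35
tool_pos: [0.5356, -0.1979, 0.0876]
tool_rot: [-180.0, 0.0, -159.0]
force: [-0.9, -0.1, 3.4]
grip_width: 0.0117
```

Emit:
move_arm([
  [[0,0,0.0004],0],
  [[0,0,0.0004],0],
])

```text
time_s: 9.6
tool_pos: [0.5357, -0.1979, 0.0876]
tool_rot: [-180.0, -0.0, -159.0]
force: [-2.0, 0.2, 6.7]
grip_width: 0.0115
```

Contact with the track floor is at foot height 50.0 mm, about 7 N. I'm sliding towards +x (tool −x), feeling for the drop.

Emit:
move_arm([
  [[-0.002,0,0],0],
  [[-0.004,0,0],0],
  [[-0.006,0,0],0],
  [[-0.008,0,0],0],
  [[-0.01,0,0],0],
  [[-0.01,0,0],0],
])

```text
time_s: 10.35
tool_pos: [0.5445, -0.1956, 0.0875]
tool_rot: [-179.9, -0.1, -159.1]
force: [-3.7, -1.5, 6.9]
grip_width: 0.0118
```

```bash
python3 -c "
from h import *
st()"
```

```text
s,t mm [ 5.95 -1.59] foot z 49.92 yaw -159.06 tilt [-1.799e+02 -8.000e-02] F [-3.7 -1.5  6.9] [-4. -0.] M [-0.23  0.76  0.02] t 10.35
```

Emit:
move_arm([
  [[-0.001,0.0005,0],0],
  [[-0.003,0.0008,0],0],
  [[-0.005,0.0008,0],0],
  [[-0.007,0.0008,0],0],
  [[-0.007,0.0008,0],0],
])

```text
time_s: 10.98
tool_pos: [0.5508, -0.1924, 0.0875]
tool_rot: [-179.9, -0.1, -159.1]
force: [-2.9, -0.8, 6.8]
grip_width: 0.0117
```

```bash
python3 -c "
from h import *
st()"
```

```text
s,t mm [13.   -0.83] foot z 49.87 yaw -159.06 tilt [-1.799e+02 -7.000e-02] F [-2.9 -0.8  6.8] [-3.   0.3] M [-0.19  0.72  0.02] t 10.975
```

Emit:
move_arm([
  [[-0.001,0.0004,0],0],
  [[-0.003,0.0004,0],0],
  [[-0.0045,0.0004,0],0],
  [[-0.0045,0.0004,0],0],
])

```text
time_s: 11.48
tool_pos: [0.555, -0.1902, 0.0873]
tool_rot: [-179.9, -0.1, -159.1]
force: [-2.3, -1.8, 5.7]
grip_width: 0.0117
```

Emit:
move_arm([
  [[-0.0015,0,0],0],
  [[-0.0015,0,0],0],
])

```text
time_s: 11.72
tool_pos: [0.5569, -0.1893, 0.0866]
tool_rot: [-179.9, 0.0, -159.0]
force: [0.8, -4.0, 1.1]
grip_width: 0.0116
```

```bash
python3 -c "
from h import *
st()"
```

```text
s,t mm [19.77 -0.06] foot z 48.97 yaw -159.04 tilt [-1.7993e+02  4.0000e-02] F [ 0.8 -4.   1.1] [-0.6 -4.1] M [-0.46 -0.23  0.02] t 11.725
```

It dropped in at s ≈ 19.8 mm: the height fell and Fz went to 1 N. I'm easing off the side contact, centring by 1.5 mm, and descending.

Emit:
move_arm([
  [[-0.0008,-0.0005,0],0],
  [[-0.0015,-0.0006,0.0005],0],
  [[-0.0015,-0.0006,0.0015],0],
  [[-0.0015,-0.0006,0.0025],0],
  [[-0.0015,-0.0006,0.0025],0],
])

```text
time_s: 12.35
tool_pos: [0.5585, -0.1886, 0.0842]
tool_rot: [-180.0, 0.0, -159.0]
force: [2.0, -1.5, -0.6]
grip_width: 0.0118
```

```bash
python3 -c "
from h import *
st()"
```

```text
s,t mm [21.51 -0.06] foot z 46.61 yaw -159.02 tilt [-1.7997e+02  4.0000e-02] F [ 2.  -1.5 -0.6] [ 1.4 -2.1] M [-0.57 -0.55 -0.04] t 12.35
```

Emit:
move_arm([
  [[0,-0.0005,0.001],0],
  [[0,-0.0005,0.0025],0],
  [[0,-0.0005,0.004],0],
  [[0,-0.0005,0.0055],0],
  [[0,-0.0005,0.0055],0],
])

```text
time_s: 12.98
tool_pos: [0.5583, -0.1889, 0.0788]
tool_rot: [180.0, -0.0, -159.0]
force: [0.5, -0.8, 1.0]
grip_width: 0.0118
```

```bash
python3 -c "
from h import *
st()"
```

```text
s,t mm [21.23 -0.18] foot z 41.19 yaw -159.01 tilt [ 1.7999e+02 -1.0000e-02] F [ 0.5 -0.8  1. ] [ 0.2 -1. ] M [-0.13 -0.04 -0.03] t 12.975
```

Emit:
move_arm([
  [[0,0,0.0015],0],
  [[0,0,0.003],0],
  [[0,0,0.0045],0],
  [[0,0,0.006],0],
  [[0,0,0.007],0],
  [[0,0,0.007],0],
])

```text
time_s: 13.72
tool_pos: [0.5584, -0.1889, 0.0719]
tool_rot: [180.0, -0.0, -159.0]
force: [-2.9, -0.0, 5.2]
grip_width: 0.0122
```

```bash
python3 -c "
from h import *
st()"
```

```text
s,t mm [21.29 -0.25] foot z 34.29 yaw -159.01 tilt [ 1.8e+02 -1.0e-02] F [-2.9 -0.   5.2] [-2.7  1. ] M [0.11 0.33 0.04] t 13.725
```

Emit:
move_arm([
  [[0,0,0.0004],0],
  [[0,0,0.0004],0.08],
  [[0,0,0.0004],0.16],
  [[0,0,0.0004],0.24],
  [[0,0,0.0004],0.32],
  [[0,0,0.0004],0.4],
  [[0,0,0.0004],0.4],
])

```text
time_s: 14.6
tool_pos: [0.5595, -0.1887, 0.072]
tool_rot: [-180.0, 0.1, 178.0]
force: [-0.1, -0.2, 6.2]
grip_width: 0.0122
```

```bash
python3 -c "
from h import *
st()"
```

```text
s,t mm [22.42 -0.48] foot z 34.45 yaw 178.05 tilt [-1.7999e+02  1.3000e-01] F [-0.1 -0.2  6.2] [-0.2 -0.2] M [ 0.09 -0.03  0.01] t 14.6
```

Emit:
move_arm([
  [[0,0,0],0.1],
  [[0,0,0],0.2],
  [[0,0,0],0.3],
  [[0,0,0],0.4],
  [[0,0,0],0.5],
  [[0,0,0],0.6],
  [[0,0,0],0.7],
  [[0,0,0],0.8],
  [[0,0,0],0.9],
  [[0,0,0],1.0],
  [[0,0,0],1.1],
  [[0,0,0],1.2],
  [[0,0,0],1.25],
  [[0,0,0],1.25],
  [[0,0,0],1.25],
])

```text
time_s: 16.48
tool_pos: [0.5596, -0.1887, 0.072]
tool_rot: [179.9, 0.0, 106.5]
force: [0.2, -0.2, 5.1]
grip_width: 0.0115
```

```bash
python3 -c "
from h import *
st()"
```

```text
s,t mm [22.48 -0.47] foot z 34.43 yaw 106.47 tilt [1.7987e+02 5.0000e-02] F [ 0.2 -0.2  5.1] [ 0.1 -0.3] M [-0.04 -0.09 -0.01] t 16.475
```

Turned 94.5°, torque-free. I'm easing up so that the foot seats under the plate.

Emit:
move_arm([
  [[0,0,-0.0008],0],
  [[0,0,-0.0016],0],
  [[0,0,-0.0022],0],
  [[0,0,-0.0022],0],
])

```text
time_s: 16.98
tool_pos: [0.5595, -0.1888, 0.0736]
tool_rot: [179.9, 0.0, 106.5]
force: [4.4, 0.2, 1.1]
grip_width: 0.0122
```

```bash
python3 -c "
from h import *
st()"
```

```text
s,t mm [22.36 -0.5 ] foot z 36.04 yaw 106.46 tilt [1.7987e+02 3.0000e-02] F [4.4 0.2 1.1] [ 4.2 -1.4] M [-0.02 -1.08  0.03] t 16.975
```

Locked: the foot's underside stopped at 36.0 mm against the plate. I'm releasing and retreating.

Emit:
move_arm([
  [[0,0,0],0],
  [[0,0,0],0],
  [[0,0,0],0],
  [[0,0,0],0],
  [[0,0,-0.005],0],
  [[0,0,-0.02],0],
  [[0,0,-0.05],0],
  [[0,0,-0.08],0],
  [[0,0,-0.12],0],
  [[0,0,-0.12],0],
], hand=0.2)

```text
time_s: 18.23
tool_pos: [0.5609, -0.1895, 0.1988]
tool_rot: [179.6, 0.3, 106.4]
force: [0.4, -0.2, -0.1]
grip_width: 0.0349
```

Run:
```python
from h import *
st()
im,d=env.read_camera("side");e=im[130:220,350:470]
W=world("side",np.stack(np.meshgrid(np.arange(640),np.arange(400)),-1).reshape(-1,2),d.ravel())
m=(np.hypot(W[:,0]-.5595,W[:,1]+.1888)<.025)&(W[:,2]>.078)&(W[:,2]<.11)
if m.sum()>8: print(m.sum(),cv2.minAreaRect((W[m,:2]*1000).astype(np.float32)),W[m,2].max())
t,_=env.read_camera("top")
o=np.hstack([cv2.resize(e,(440,330),interpolation=3),cv2.resize(t[170:290,370:500],(357,330),interpolation=3)])
cv2.imwrite("pics/v6.png",o[...,::-1])
```

```text
s,t mm [23.46 -1.77] foot z 161.2 yaw 106.45 tilt [179.61   0.3 ] F [ 0.4 -0.2 -0.1] [ 0.3 -0.4] M [-0.01 -0.09  0.01] t 18.225
93 ((557.4391479492188, -186.15179443359375), (12.105894088745117, 33.072479248046875), 16.745712280273438) 0.09465442739002794
```

View pics/v6.png

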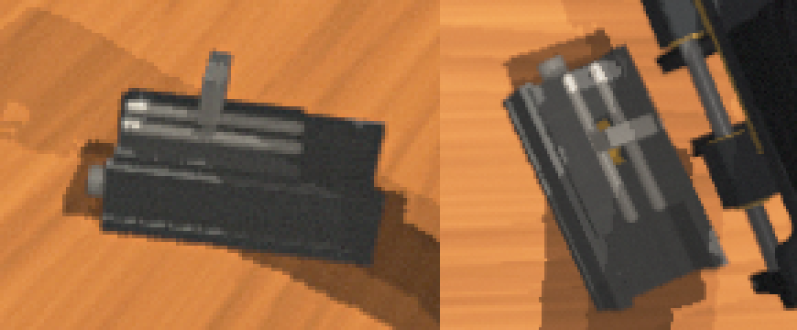

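The stud stands upright in the slot, turned crosswise (long axis at 106.7°), with its top at about 94.7 mm against 94 expected. The gripper is clear of it.

```bash
python3 -c "
from cell import env
print(env.sign_off())"
```

```text
the job is handed in; nothing more can be done
None
```

The stud is locked in the hasp plate and standing upright, and I handed the job in at about 18 s of the 58 s allowed.

- **Pick-up and feeling:** I lifted the grey steel stud out of the oak stand and lowered it onto the track. I then slid it along with about 7 N on the plate until the foot dropped into the slot, about 20 mm from the track point.
- **Locking:** I pushed it down against the spring to about 1.6 mm below the locked height, at 5 to 6 N, and turned it 94.5° clockwise with no noticeable resistance. I eased it up until the foot stopped against the plate at 36.0 mm, then let go.
- **Last checks:** After release the stud stands crosswise at about 106.7°, against 106.5° for the tool when I let go. Its top is at about 94.7 mm (94 expected), and the gripper is clear with no force on it.
- **Forces:** The highest vertical force I read was about 7 N, but readings came only at the end of each move.
- **Less certain:** I took no final picture of the whole bench. The arm did not come near the other things, and no reading suggested a collision. While easing up, about 4 N of side force showed briefly, and it was gone after release.

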